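Empty tin through the recycling caddy's spring flap

TASK

Put the empty red tin into the green recycling caddy: with one finger push the orange self-closing flap open before the tin reaches the doorway, and keep it open with that finger while the other finger slides the tin along the deck, through the doorway and over the edge into the well. Do not push the flap with the tin, do not pick up or tip over the tin on the deck; then take the hand away so the flap swings fully shut, and leave everything else on the counter where it stands.

Things in the scene. Friction and masses are not known exactly. Their poses are not given: they have to be found in the camera images.
- caddy: Fixed green tin-recycling caddy. Origin on the counter, under the doorway's middle; +x leads through the doorway into the caddy (away from the robot, yawed up to 0.35 rad), +y left. In its frame, mm: grey landing deck, top z 70, x -150 to 8, y +-80, with 12 mm high curbs along both sides. Past x 8 a sunk open well: to x 184, y +-74, black floor z 8, rim z 90
- doorway (a point): Middle of the doorway's sill on the deck (caddy 0, 0, 70 mm), same axes as the caddy. A green screen 8 mm thick stands here on the deck, up to z 125 mm, with the doorway 110 mm wide (y -55 to 55) in it, open at the top: no lintel
- flap (a joint): Hinge of the orange flap in the doorway, rad: 0 shut, grows as it swings inward (caddy +x), stop at 1.6. Vertical axis at the doorway's left side, caddy (0, +55) mm. Flap 105 mm long from axis to free edge, 5 mm thick, 48 mm high (caddy z 74 to 122 mm). A spring always shuts it: about 0.14 N m when shut, 0.29 N m at 1.2 rad
- flap_hinge (a point): Point on the flap's hinge axis at half the flap's height (caddy z 98 mm)
- flap_edge (a point): Middle of the flap's free edge, 105 mm from the hinge axis, at half the flap's height
- tin: Empty red tin, upright closed-looking cylinder, 48 mm diameter, 36 mm high, about 60 g; origin at the centre of its underside, z up. It starts standing on the caddy's deck in front of the doorway, right of its middle: caddy x -95 to -65 mm, y -30 to -4 mm
- tin_center (a point): Centre of the tin, 18 mm above its underside
- bowl_a: Cobalt ceramic bowl, 116 mm rim diameter, 50 mm high, origin at its underside; bystander
- bowl_b: Second cobalt bowl, same size; bystander
- grinder: Wooden pepper grinder standing upright, 58 mm diameter, 165 mm high, origin at its underside; bystander
- frother: Milk frother on a round stand, 84 mm diameter, 152 mm high, origin at its underside; bystander
- scoop: Aluminium ice cream scoop lying on the counter, about 210 mm long along its x, 30 mm high; bystander
- box_low: Lower glass meal-prep box with blue lid, 135 x 178 x 60 mm, origin at its underside; bystander
- box_top: Upper meal-prep box, same size, stacked on the lower one; bystander
Things that resemble listed ones, but are neither listed nor needed, are in the scene too. There is more than one size of the tin; the job needs the larger.

How it is judged:
By the outcome, as a careful person would: the job done as asked, in the order asked, and still so for the second after the job is handed in, with the robot touching nothing.
It also fails if it takes over 38 s, if anything falls off the work surface, if the arm or the gripper's body presses on something with over 40 N, if the wrist force passes 120 N, or if a joint passes its speed limit or range.

ROBOT

A 6-joint arm with a two-finger parallel gripper is mounted at the origin on the work surface. World frame = base frame: x ahead of the robot, y to its left, z up, the work surface at z = 0. Lengths are in m, angles in rad, forces in N, time in s.
With the tool pointing down it reaches from about 0.375 to 0.9 m from the base axis. Payload 3.1 kg.
Tool frame: the origin (TCP) lies at the very end of the fingers, on their centre line; the grasp point (between the pads) lies 19 mm behind it; z points along the fingers, y is the line along which they close (so a half turn about z gives the same grasp; the last joint's range is limited). The gripper opens to 87 mm and grips with 3 to 60 N. Pads are 19 mm wide; open, the fingers measure 117 mm over their backs; the gripper's body (75 mm by 190 mm) begins 51 mm behind the grasp point.
Start: joints at [-1.49, 0.527, 1.433, -0, 1.181, -0.178], TCP at [0.161, -0.604, 0.223] pointing down, gripper open.
Joint ranges: [-3.08, 3.08], [-0.75, 2.2], [0.22, 2.44], [-1.43, 4.57], [0, 2.65], [-2.85, 2.85]. Speed limits (rad/s): [2.79, 2.79, 3.14, 3.14, 3.14, 3.14].

INTERFACE

Orientations are given as [roll, pitch, yaw] about the fixed x, y, z axes, in that order (R = Rz(yaw) Ry(pitch) Rx(roll)).
In Python, from rig import manip gives the robot as it stands. The module is installed in compiled form; this text tells all that it offers.
- The arm moves only by the tool carry_out, never from a script. Its argument "deltas" is a list of rows, each an object with "delta_pos": the shift along the world's x, y, z normalised to -1 to 1, where 1 is 3 cm, a list of three; "rot": the turn, a rotation vector about the world's x, y, z normalised to -1 to 1, where 1 is 0.08 rad, a list of three; "gripper": the finger opening in mm, from 0 to 87. In form: [{"delta_pos": [dx, dy, dz], "rot": [rx, ry, rz], "gripper": gripper}, ...]. A call has 1 to 12 rows; each row shifts and turns the commanded pose from where the row before left it; what a row does not reach is not made up. A row lasts 1/8 s, in which the tool goes at most 62.5 mm and 10.7 degrees, less where a joint would pass 70% of its speed; a pose out of reach is approached as far as the arm can. A call with a number of a shift or a turn outside -1 to 1 is refused whole. A call with a gripper value outside its range is refused whole. The fingers move at their own pace and stop on an object; "newtons" is the grip in N (left out, the last holds). Time passes only in rows, so rows that do not move let the fingers close. It gives the time, the measured TCP pose, the force, the opening and the grip force at its end, in the units of the state.
- manip.get_obs(): the state, without advancing time (a new reading comes with each control period).
- manip.snapshot(name): name is "scene" or "top"; returns (picture, depth): 400x640x3 uint8, red, green, blue; 400x640 float32, m along the optical axis (not along the pixel's ray), 0 where there is no reading.
- manip.camera_model(name): a dict with "vertical_fov" (degrees; the focal length in pixels is half the picture's height over the tangent of half this angle, whatever the lens; pixels are square), "cx", "cy" (the principal point, pixels), "k1" (the pictures are not rectified: a ray, as slopes to the right and down, at radius r is drawn at 1 + k1 r^2 times it, then the intrinsics apply), "R" (3x3) and "t" (3): a world point X has camera coordinates R X + t. Camera axes: x right, y down, z forward; pixel columns grow to the right and rows downward; lengths in m; the calibration is good to about 2 mm. A picture is of the moment at which its call begins. camera_model takes no time and is no camera call.
- manip.job_done(): hands the job in; it is judged then, once.
The state is a dict: "t": time; "qpos": joint angles; "qvel": joint speeds; "joint_torque": joint torques, N m; "ee_pos": TCP position; "tool_rot": TCP orientation; "contact_force": force on the tool from outside, world axes, zero at the start; "ft_torque": the same for the moment, N m; "gripper_width": finger opening in m; "finger_force": force on a finger pad.
Only numpy, scipy, OpenCV 4.12 (cv2) and the standard library are available. Lean on these libraries where they do the work, as an engineer would, in place of code of your own. Each camera call takes 0.05 s, during which the arm holds its last target. There are 200 camera calls.

## Working session

There is one attempt and no reset: what is moved stays moved. The work goes in short steps, Python scripts to look and compute and a tool call to move; the robot and the scene stay as the last step left them, time stands still between calls to the robot, and variables do not carry over. Pictures are saved under pics/ and viewed, at most 10 in all, crops included, and the job is handed in when it is done.

Besides the shell and the picture viewer there is one more tool, called after "Emit:" by a JSON object that holds its "fn" and its "kwargs", one argument or row to a line. carry_out: Moves the arm, as the interface text tells. Scaled input: -1 to 1 covers 3 cm each way for a shift and 0.08 rad each way for a turn. Its arguments: {"type":"object","properties":{"deltas":{"type":"array","items":{"type":"object","properties":{"delta_pos":{"type":"array","items":{"type":"number","minimum":-1,"maximum":1}},"rot":{"type":"array","items":{"type":"number","minimum":-1,"maximum":1}},"gripper":{"type":"number"}}}},"newtons":{"type":"number"}},"required":["deltas"]}

```bash
mkdir -p pics; cat > h.py <<'E'
import numpy as np, cv2
from rig import manip
def K(n):
    c=manip.camera_model(n); f=200/np.tan(np.radians(c["vertical_fov"])/2)
    return c,f
def rays(n,uv):
    c,f=K(n); uv=np.atleast_2d(np.asarray(uv,float))
    d=(uv-[c["cx"],c["cy"]])/f; s=d.copy()
    for _ in range(20): s=d/(1+c["k1"]*(s**2).sum(1,keepdims=True))
    return c,np.c_[s,np.ones(len(s))]
def onplane(n,uv,z):
    c,r=rays(n,uv); R=np.array(c["R"]);t=np.array(c["t"])
    o=-R.T@t; d=r@R; return o+d*((z-o[2])/d[:,2])[:,None]
def bydepth(n,uv,dep):
    c,r=rays(n,uv); R=np.array(c["R"]);t=np.array(c["t"])
    return (r*np.asarray(dep)[:,None]-t)@R
def project(n,X):
    c,f=K(n); P=np.atleast_2d(X)@np.array(c["R"]).T+np.array(c["t"]); s=P[:,:2]/P[:,2:]
    return s*(1+c["k1"]*(s**2).sum(1,keepdims=True))*f+[c["cx"],c["cy"]]
E
python3 - <<'E'
from h import *
for n in("scene","top"):
    p,d=manip.snapshot(n); cv2.imwrite(f"pics/{n}0.png",p[:,:,::-1]); np.save(n+"0d.npy",d)
    c,f=K(n); print(n,f,c["k1"],(-np.array(c["R"]).T@np.array(c["t"])).round(3))
print(manip.get_obs())
E
```

```text
scene 361.9981496904476 0.009134107808743328 [ 0.968 -0.717  0.715]
top 459.64263133089236 -0.12171934281091755 [ 0.267 -0.016  1.315]
{'t': 0.1, 'qpos': array([-1.48949478e+00,  5.28382870e-01,  1.43379170e+00,  4.10190468e-06,
        1.18139466e+00, -1.78495712e-01]), 'qvel': array([ 0.00062046, -0.00131881, -0.00304501,  0.00012309,  0.00027787,
       -0.00223091]), 'joint_torque': array([-6.67291715e-04, -4.40985918e+01, -1.77150893e+01,  6.35930314e-02,
        5.34043915e-02, -3.65541734e-05]), 'ee_pos': array([ 0.16052998, -0.60334137,  0.22165797]), 'tool_rot': array([-3.13964815e+00, -3.54671441e-04,  2.59795350e-01]), 'contact_force': array([ 0.28345724,  0.07160347, -0.05384206]), 'ft_torque': array([-0.01423408, -0.06578031, -0.01993092]), 'finger_force': 0.0, 'gripper_width': 0.08714235977358276}
```

View pics/scene0.png

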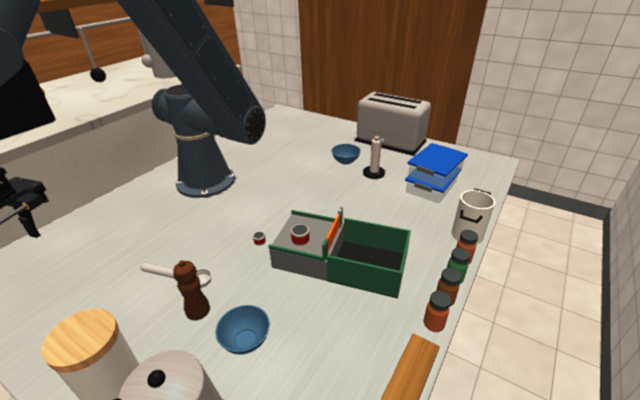

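View pics/top0.png

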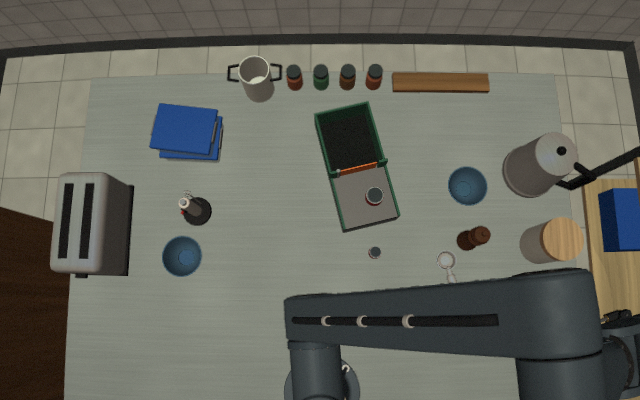

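The scene shows the deck tin at scene (300,233) / top (375,196), and a smaller tin on the counter at scene (259,238) / top (375,252). The one on the deck fits: it is larger and stands right of the doorway's middle. The flap is at top (358,169). Next I'll measure and check with a crop.

```bash
python3 - <<'E'
from h import *
p=cv2.imread("pics/top0.png"); d=np.load("top0d.npy")
cv2.imwrite("pics/crop.png",cv2.resize(p[90:270,290:430],None,fx=4,fy=3.3,interpolation=cv2.INTER_CUBIC)[:600])
hsv=cv2.cvtColor(p,cv2.COLOR_BGR2HSV)
v,u=np.mgrid[85:245,300:410]; uv=np.c_[u.ravel(),v.ravel()]; dep=d[uv[:,1],uv[:,0]]
X=bydepth("top",uv,dep); H=hsv[uv[:,1],uv[:,0]].astype(int)
green=(H[:,0]>50)&(H[:,0]<95)&(H[:,1]>90)
orange=(H[:,0]<15)&(H[:,1]>150)&(H[:,2]>120)
print("z hist",np.histogram(X[:,2],bins=np.arange(-.01,.14,.01)))
def fit(name,m,z=None):
    q=onplane("top",uv[m],z) if z else X[m]
    r=cv2.minAreaRect((q[:,:2]*1000).astype(np.float32)); print(name,m.sum(),r,q.mean(0).round(4)); print(cv2.boxPoints(r).round(1).tolist())
fit("rim",green&(abs(X[:,2]-.09)<.006),.09)
fit("deck",~green&(abs(X[:,2]-.07)<.006),.07)
fit("screen",green&(abs(X[:,2]-.125)<.01),.125)
fit("orange",orange&(X[:,2]>.1),.122)
tin=(abs(X[:,2]-.106)<.008)&~green&~orange
fit("tintop",tin,.106)
lo=onplane("top",np.array([[375,252]]),.03);print(lo)
E
```

```text
z hist (array([4226, 7440,  958,  228,  182,  145,  154, 1218, 1666,  534,  294,
        277,   94,  109,    8]), array([-0.01,  0.  ,  0.01,  0.02,  0.03,  0.04,  0.05,  0.06,  0.07,
        0.08,  0.09,  0.1 ,  0.11,  0.12,  0.13,  0.14]))
rim 399 ((622.9121704101562, -99.0605697631836), (337.00262451171875, 160.73275756835938), 13.804481506347656) [ 0.693  -0.0814  0.09  ]
[[440.1000061035156, -61.20000076293945], [478.5, -217.3000030517578], [805.7000122070312, -136.89999389648438], [767.4000244140625, 19.200000762939453]]
deck 2568 ((621.4983520507812, -97.67662048339844), (338.8863525390625, 157.1221160888672), 13.669320106506348) [ 0.5328 -0.1194  0.07  ]
[[438.29998779296875, -61.400001525878906], [475.3999938964844, -214.10000610351562], [804.7000122070312, -134.0], [767.5999755859375, 18.700000762939453]]
screen 52 ((602.6880493164062, -103.98217010498047), (9.462413787841797, 159.18312072753906), 13.958259582519531) [ 0.6052 -0.1145  0.125 ]
[[578.9000244140625, -27.899999618530273], [617.2999877929688, -182.39999389648438], [626.5, -180.10000610351562], [588.0999755859375, -25.600000381469727]]
orange 54 ((603.8236694335938, -103.88238525390625), (4.031380653381348, 97.80860137939453), 14.214906692504883) [ 0.6033 -0.1023  0.122 ]
[[589.9000244140625, -57.0], [613.9000244140625, -151.8000030517578], [617.7999877929688, -150.8000030517578], [593.7999877929688, -56.0]]
tintop 308 ((552.6422729492188, -123.80989074707031), (108.75032806396484, 134.90054321289062), 13.418246269226074) [ 0.541  -0.1385  0.106 ]
[[484.1000061035156, -70.80000305175781], [515.4000244140625, -202.0], [621.2000122070312, -176.8000030517578], [589.9000244140625, -45.599998474121094]]
[[ 0.38123447 -0.15247687  0.03      ]]
```

View pics/crop.png

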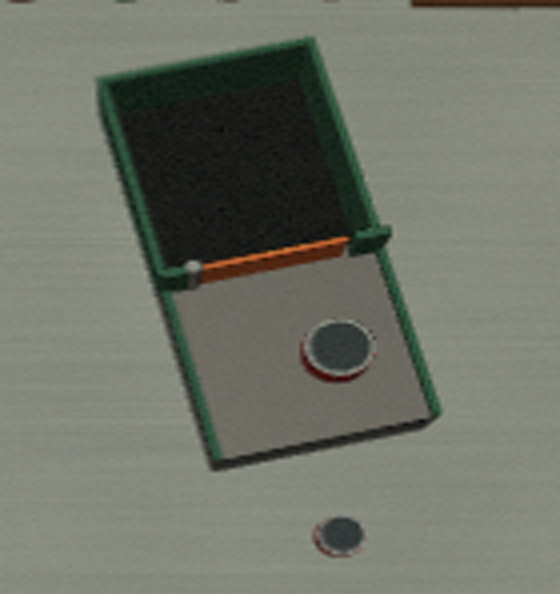

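```bash
cat >> h.py <<'E'
YAW=.243; C=np.array([.6035,-.104])
Rc=np.array([[np.cos(YAW),-np.sin(YAW)],[np.sin(YAW),np.cos(YAW)]])
def w2c(p): return (np.atleast_2d(p)[:,:2]-C)@Rc
def c2w(p): return np.atleast_2d(p)@Rc.T+C
def tin_from(n,p,d,box):
    v,u=np.mgrid[box[1]:box[3],box[0]:box[2]]; uv=np.c_[u.ravel(),v.ravel()]
    X=bydepth(n,uv,d[uv[:,1],uv[:,0]]); m=(X[:,2]>.096)&(X[:,2]<.118)
    q=onplane(n,uv[m],.106)[:,:2]; (c,r)=cv2.minEnclosingCircle((q*1000).astype(np.float32)); return q.mean(0),np.array(c)/1000,r
E
python3 - <<'E'
from h import *
for n,b in(("top",(358,180,392,212)),("scene",(285,218,315,248))):
    p=cv2.imread(f"pics/{n}0.png"); d=np.load(n+"0d.npy")
    m,c,r=tin_from(n,p,d,b); print(n,m,c,r,w2c(m)*1000,w2c(c)*1000)
t=c2w([[-.150,-.08],[-.15,.08],[0,.055],[0,-.055],[.188,-.078],[.188,.078]])
print(project("top",np.c_[t,[.082,.082,.125,.125,.09,.09]]).round(1))
print(project("scene",np.c_[t,[.082,.082,.125,.125,.09,.09]]).round(1))
E
```

```text
top [ 0.52741211 -0.14597758] [ 0.52744202 -0.14597432] 24.773019790649414 [[-83.95292523 -22.43637217]] [[-83.9231123  -22.44040007]]
scene [ 0.53308044 -0.14928073] [ 0.53157861 -0.15033661] 29.91041374206543 [[-79.24591855 -27.00636411]] [[-80.95768151 -27.66985715]]
[[400.1 214.9]
 [343.2 229.2]
 [338.7 170.8]
 [378.3 161.1]
 [366.9 101.5]
 [313.9 114. ]]
[[267.3 245.9]
 [290.8 209.8]
 [338.3 212.3]
 [325.8 238.7]
 [400.7 272.7]
 [409.3 230.5]]
```

Emit:
{"fn": "carry_out", "kwargs": {
  "deltas": [
    {"delta_pos":[0.6,0.8,0],"rot":[0,0,1],"gripper":87},
    {"delta_pos":[0.6,0.8,0],"rot":[0,0,1],"gripper":87},
    {"delta_pos":[0.6,0.8,0],"rot":[0,0,1],"gripper":87},
    {"delta_pos":[0.6,0.8,0],"rot":[0,0,1],"gripper":87},
    {"delta_pos":[0.6,0.8,0],"rot":[0,0,1],"gripper":87},
    {"delta_pos":[0.6,0.8,0],"rot":[0,0,1],"gripper":87},
    {"delta_pos":[0.6,0.8,0],"rot":[0,0,1],"gripper":87},
    {"delta_pos":[0.6,0.8,0],"rot":[0,0,1],"gripper":87},
    {"delta_pos":[0.6,0.8,0],"rot":[0,0,1],"gripper":87},
    {"delta_pos":[0.6,0.8,0],"rot":[0,0,1],"gripper":87}
  ]
}}

```text
t: 1.35
ee_pos: [0.3409, -0.3629, 0.2223]
tool_rot: [-3.141, -0.0, 1.062]
contact_force: [0.2, -0.3, -0.1]
gripper_width: 0.0869
finger_force: 0.0
```

Projected caddy corners match the picture to about 1 px. The tin is at caddy (-84, -22.5) mm. I'll move above the straddling pose.

Emit:
{"fn": "carry_out", "kwargs": {
  "deltas": [
    {"delta_pos":[0.547,0.629,0],"rot":[0,0,1],"gripper":87},
    {"delta_pos":[0.547,0.629,0],"rot":[0,0,1],"gripper":87},
    {"delta_pos":[0.547,0.629,0],"rot":[0,0,1],"gripper":87},
    {"delta_pos":[0.547,0.629,0],"rot":[0,0,1],"gripper":87},
    {"delta_pos":[0.547,0.629,0],"rot":[0,0,1],"gripper":87},
    {"delta_pos":[0.547,0.629,0],"rot":[0,0,1],"gripper":87},
    {"delta_pos":[0.547,0.629,0],"rot":[0,0,1],"gripper":87},
    {"delta_pos":[0.547,0.629,0],"rot":[0,0,1],"gripper":87},
    {"delta_pos":[0.547,0.629,0],"rot":[0,0,1],"gripper":87},
    {"delta_pos":[0.547,0.629,0],"rot":[0,0,1],"gripper":87},
    {"delta_pos":[0.547,0.629,0],"rot":[0,0,1],"gripper":87},
    {"delta_pos":[0.547,0.629,0],"rot":[0,0,1],"gripper":87}
  ]
}}

```text
t: 2.85
ee_pos: [0.5377, -0.1367, 0.2221]
tool_rot: [-3.141, -0.001, 2.023]
contact_force: [-0.4, -0.7, 0.2]
gripper_width: 0.0867
finger_force: 0.0
```

Emit:
{"fn": "carry_out", "kwargs": {
  "deltas": [
    {"delta_pos":[0,0,-0.9],"rot":[0,0,0],"gripper":87},
    {"delta_pos":[0,0,-0.9],"rot":[0,0,0],"gripper":87},
    {"delta_pos":[0,0,-0.9],"rot":[0,0,0],"gripper":87},
    {"delta_pos":[0,0,0],"rot":[0,0,0],"gripper":87}
  ]
}}

```text
t: 3.35
ee_pos: [0.5356, -0.1367, 0.1394]
tool_rot: [-3.138, -0.005, 2.02]
contact_force: [-0.1, 0.6, 0.5]
gripper_width: 0.0868
finger_force: 0.0
```

```bash
python3 - <<'E'
from h import *
p,d=manip.snapshot("scene"); o=manip.get_obs()
print(o["ee_pos"],o["tool_rot"],w2c(o["ee_pos"])*1000)
cv2.imwrite("pics/s1.png",cv2.resize(p[140:320,220:440,::-1],None,fx=3,fy=3,interpolation=cv2.INTER_CUBIC))
E
```

```text
[ 0.5368548  -0.13724853  0.14081575] [-3.13999907e+00 -2.00090748e-03  2.01980377e+00] [[-72.68731309 -16.23583208]]
```

View pics/s1.png

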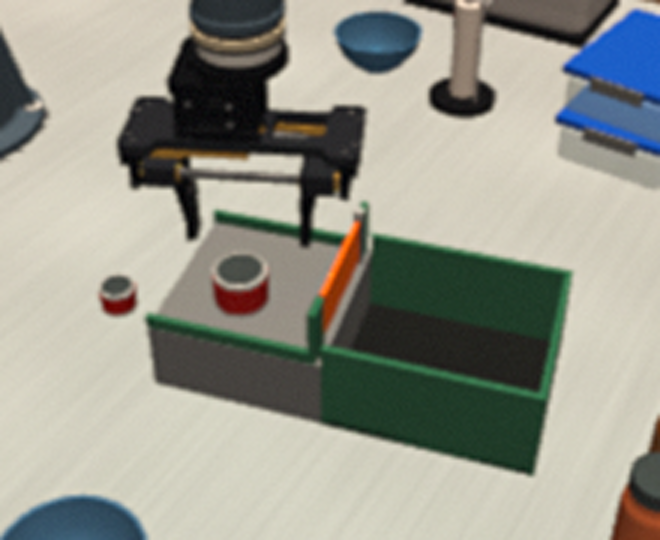

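The crop shows the fingers above the deck, one on each side of the tin (crop (240,285)) and short of the orange flap (340,265). The smaller tin at (118,293) is well away. Descending.

Emit:
{"fn": "carry_out", "kwargs": {
  "deltas": [
    {"delta_pos":[0,0,-0.7],"rot":[0,0,0],"gripper":87},
    {"delta_pos":[0,0,-0.7],"rot":[0,0,0],"gripper":87},
    {"delta_pos":[0,0,-0.6],"rot":[0,0,0],"gripper":87},
    {"delta_pos":[0,0,0],"rot":[0,0,0],"gripper":87}
  ]
}}

```text
t: 3.9
ee_pos: [0.5375, -0.1376, 0.0817]
tool_rot: [-3.141, -0.001, 2.02]
contact_force: [-0.2, 0.3, -0.1]
gripper_width: 0.087
finger_force: 0.0
```

```bash
python3 - <<'E'
from h import *
p,d=manip.snapshot("scene"); o=manip.get_obs()
print(o["ee_pos"],o["tool_rot"],w2c(o["ee_pos"])*1000,o["contact_force"])
cv2.imwrite("pics/s2.png",cv2.resize(p[140:320,220:440,::-1],None,fx=3,fy=3,interpolation=cv2.INTER_CUBIC))
E
```

```text
[ 0.53802097 -0.1378468   0.08234674] [3.14096798e+00 7.29941338e-04 2.01965938e+00] [[-71.69935311 -17.09711943]] [ 0.3387099   0.12078281 -0.14156195]
```

View pics/s2.png

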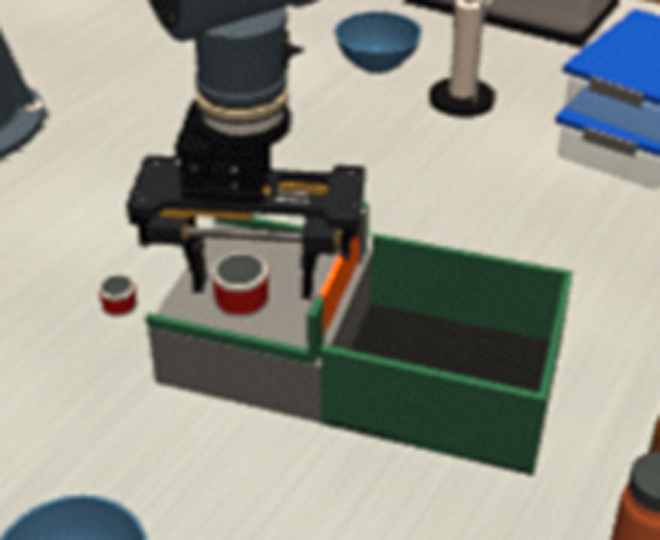

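Emit:
{"fn": "carry_out", "kwargs": {
  "deltas": [
    {"delta_pos":[0.18,0.088,0],"rot":[0,0,0],"gripper":87},
    {"delta_pos":[0.18,0.088,0],"rot":[0,0,0],"gripper":87},
    {"delta_pos":[0.18,0.088,0],"rot":[0,0,0],"gripper":87},
    {"delta_pos":[0.18,0.088,0],"rot":[0,0,0],"gripper":87},
    {"delta_pos":[0.18,0.088,0],"rot":[0,0,0],"gripper":87},
    {"delta_pos":[0.18,0.088,0],"rot":[0,0,0],"gripper":87},
    {"delta_pos":[0.18,0.088,0],"rot":[0,0,0],"gripper":87},
    {"delta_pos":[0.18,0.088,0],"rot":[0,0,0],"gripper":87}
  ]
}}

```text
t: 4.95
ee_pos: [0.5789, -0.1156, 0.0813]
tool_rot: [-3.138, -0.003, 2.021]
contact_force: [-6.5, -0.5, 3.4]
gripper_width: 0.0871
finger_force: 3.0
```

```bash
python3 - <<'E'
from h import *
p,d=manip.snapshot("scene"); o=manip.get_obs()
print(o["ee_pos"],o["tool_rot"],w2c(o["ee_pos"])*1000,o["contact_force"])
cv2.imwrite("pics/s3.png",cv2.resize(p[140:320,220:440,::-1],None,fx=3,fy=3,interpolation=cv2.INTER_CUBIC))
E
```

```text
[ 0.57956241 -0.11524791  0.0812396 ] [-3.13863535e+00 -3.09135174e-03  2.02108786e+00] [[-25.94073551  -5.1576957 ]] [-4.6908392  -1.93778551  2.02972914]
```

View pics/s3.png

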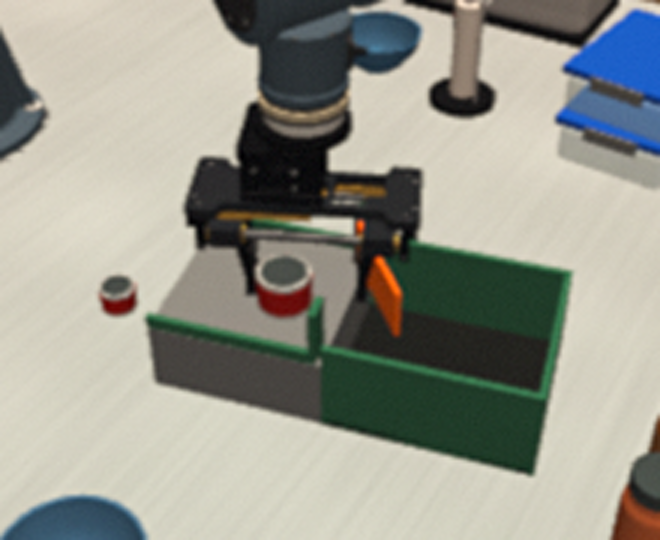

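The flap is held open at about (385,295) by the leading finger. The tin, at (284,285), is still in front of the doorway and pushed by the rear finger. Checking its lateral position.

```bash
python3 - <<'E'
from h import *
print(w2c(onplane("scene",[[220+284/3,140+271/3]],.106))*1000, w2c(onplane("scene",[[300,140+0+ (241+0)/3*0+ 90.5]],.106))*1000)
o=manip.get_obs(); c=w2c(o["ee_pos"])[0]*1000; n=np.array([.978,.208]); print("A",c+51*n,"B",c-51*n)
# start tin top in s2 crop (240,270)
print(w2c(onplane("scene",[[220+240/3,140+270/3]],.106))*1000)
E
```

```text
[[-43.99664934 -12.44310861]] [[-80.12106748 -24.28763592]]
A [23.93726449  5.4503043 ] B [-75.81873551 -15.7656957 ]
[[-80.83617638 -22.42300701]]
```

Emit:
{"fn": "carry_out", "kwargs": {
  "deltas": [
    {"delta_pos":[0.18,0.088,0],"rot":[0,0,0],"gripper":87},
    {"delta_pos":[0.18,0.088,0],"rot":[0,0,0],"gripper":87},
    {"delta_pos":[0.18,0.088,0],"rot":[0,0,0],"gripper":87},
    {"delta_pos":[0.18,0.088,0],"rot":[0,0,0],"gripper":87},
    {"delta_pos":[0.18,0.088,0],"rot":[0,0,0],"gripper":87},
    {"delta_pos":[0.18,0.088,0],"rot":[0,0,0],"gripper":87},
    {"delta_pos":[0.18,0.088,0],"rot":[0,0,0],"gripper":87},
    {"delta_pos":[0.18,0.088,0],"rot":[0,0,0],"gripper":87},
    {"delta_pos":[0.18,0.088,0],"rot":[0,0,0],"gripper":87},
    {"delta_pos":[0.18,0.088,0],"rot":[0,0,0],"gripper":87}
  ]
}}

```text
t: 6.25
ee_pos: [0.6346, -0.09, 0.0812]
tool_rot: [-3.141, -0.0, 2.02]
contact_force: [-3.1, -3.7, 0.9]
gripper_width: 0.087
finger_force: 2.0
```

```bash
python3 - <<'E'
from h import *
p,d=manip.snapshot("scene"); o=manip.get_obs()
c=w2c(o["ee_pos"])[0]*1000; n=np.array([.978,.208]); print(o["ee_pos"],"A",c+51*n,"B",c-51*n,o["contact_force"])
cv2.imwrite("pics/s4.png",cv2.resize(p[140:320,220:440,::-1],None,fx=3,fy=3,interpolation=cv2.INTER_CUBIC))
E
```

```text
[ 0.63574367 -0.08969281  0.08140745] A [84.61689886 16.73651813] B [-15.13910114  -4.47948187] [-0.70658835 -2.24310864 -0.69708228]
```

View pics/s4.png

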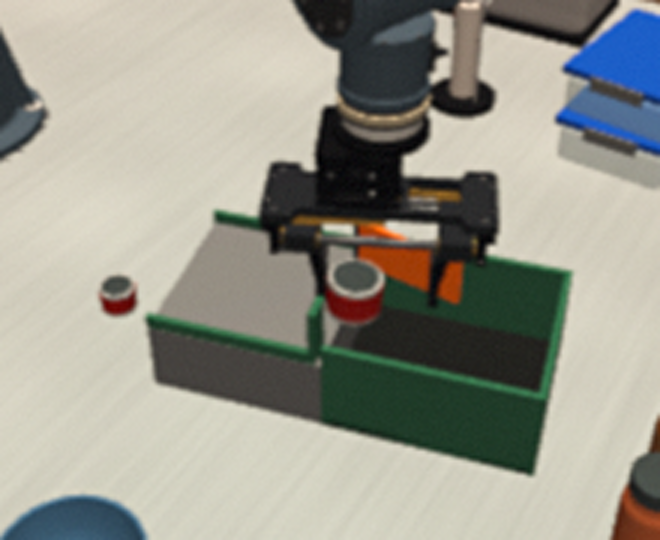

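The tin (355,290) is through the doorway and overhanging the well edge, with the flap wide open. I'll narrow the grip a little and advance so the rear finger gains on the edge while the front finger stays on the flap.

Emit:
{"fn": "carry_out", "kwargs": {
  "deltas": [
    {"delta_pos":[0.06,0.03,0],"rot":[0,0,0],"gripper":84},
    {"delta_pos":[0.06,0.03,0],"rot":[0,0,0],"gripper":81},
    {"delta_pos":[0.06,0.03,0],"rot":[0,0,0],"gripper":78},
    {"delta_pos":[0,0,0],"rot":[0,0,0],"gripper":78},
    {"delta_pos":[0,0,0],"rot":[0,0,0],"gripper":78}
  ]
}}

```text
t: 6.92
ee_pos: [0.6407, -0.0875, 0.0817]
tool_rot: [3.141, 0.001, 2.02]
contact_force: [-0.3, -3.8, -1.4]
gripper_width: 0.078
finger_force: 1.6
```

```bash
python3 - <<'E'
from h import *
p,d=manip.snapshot("scene"); o=manip.get_obs()
c=w2c(o["ee_pos"])[0]*1000; n=np.array([.978,.208]); s=o["gripper_width"]*500+7.5; print(o["ee_pos"],"A",c+s*n,"B",c-s*n,o["contact_force"])
cv2.imwrite("pics/s5.png",cv2.resize(p[140:320,220:440,::-1],None,fx=3,fy=3,interpolation=cv2.INTER_CUBIC))
E
```

```text
[ 0.64065197 -0.08751646  0.08163981] A [85.50233317 16.73163415] B [-5.44900909 -2.6118006 ] [-1.13564144 -3.70377358 -0.81379029]
```

View pics/s5.png

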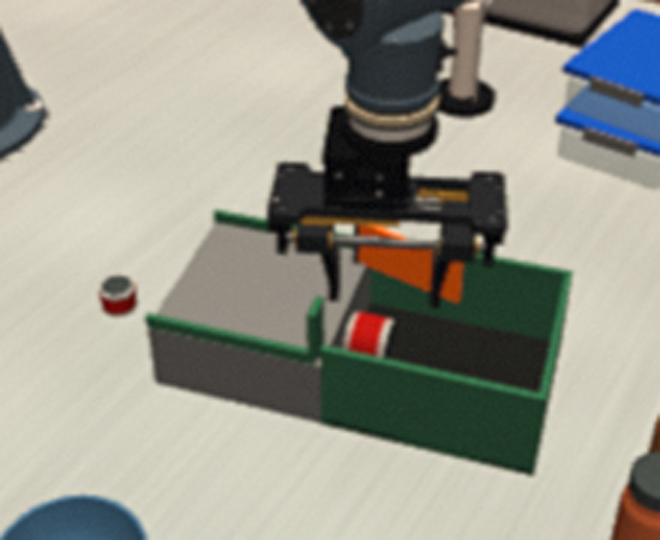

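The tin lies in the well at (368,335). I'll back out along the same path so the flap follows the finger shut, then lift away.

Emit:
{"fn": "carry_out", "kwargs": {
  "deltas": [
    {"delta_pos":[-0.36,-0.176,0],"rot":[0,0,0],"gripper":78},
    {"delta_pos":[-0.36,-0.176,0],"rot":[0,0,0],"gripper":78},
    {"delta_pos":[-0.36,-0.176,0],"rot":[0,0,0],"gripper":78},
    {"delta_pos":[-0.36,-0.176,0],"rot":[0,0,0],"gripper":78},
    {"delta_pos":[-0.36,-0.176,0],"rot":[0,0,0],"gripper":78},
    {"delta_pos":[-0.36,-0.176,0],"rot":[0,0,0],"gripper":78},
    {"delta_pos":[-0.36,-0.176,0],"rot":[0,0,0],"gripper":78},
    {"delta_pos":[-0.36,-0.176,0],"rot":[0,0,0],"gripper":78},
    {"delta_pos":[-0.36,-0.176,0],"rot":[0,0,0],"gripper":78},
    {"delta_pos":[0,0,0],"rot":[0,0,0],"gripper":78}
  ]
}}

```text
t: 8.22
ee_pos: [0.5422, -0.1347, 0.0815]
tool_rot: [-3.141, -0.001, 2.019]
contact_force: [-0.0, 0.6, 0.5]
gripper_width: 0.0782
finger_force: 0.0
```

Emit:
{"fn": "carry_out", "kwargs": {
  "deltas": [
    {"delta_pos":[0,0,0.8],"rot":[0,0,0],"gripper":78},
    {"delta_pos":[0,0,0.8],"rot":[0,0,0],"gripper":78},
    {"delta_pos":[0,0,0.8],"rot":[0,0,0],"gripper":78},
    {"delta_pos":[0,0,0.8],"rot":[0,0,0],"gripper":78},
    {"delta_pos":[0,0,0.8],"rot":[0,0,0],"gripper":78},
    {"delta_pos":[0,0,0.8],"rot":[0,0,0],"gripper":78},
    {"delta_pos":[0,0,0],"rot":[0,0,0],"gripper":78},
    {"delta_pos":[0,0,0],"rot":[0,0,0],"gripper":78}
  ]
}}

```text
t: 9.22
ee_pos: [0.5426, -0.1344, 0.2247]
tool_rot: [-3.141, -0.001, 2.02]
contact_force: [0.1, 0.2, -0.9]
gripper_width: 0.0781
finger_force: 0.0
```

```bash
python3 - <<'E'
from h import *
p,d=manip.snapshot("scene"); o=manip.get_obs()
print(o["t"],o["ee_pos"],o["contact_force"])
cv2.imwrite("pics/s6.png",p[:,:,::-1])
E
```

```text
9.275 [ 0.54230991 -0.1343886   0.22435616] [-0.52761754  0.29194242  0.25357378]
```

View pics/s6.png

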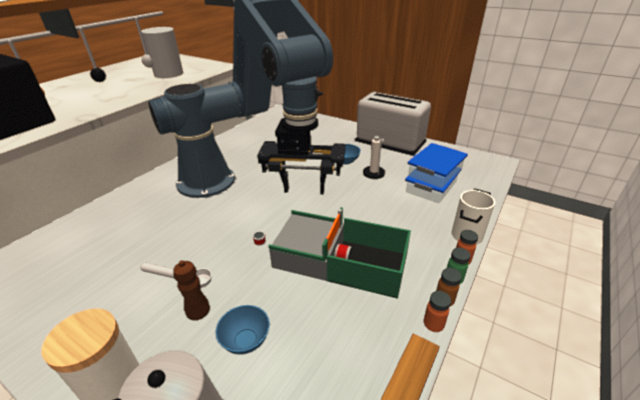

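The flap is shut at (334,228), the tin lies in the well at (343,251), everything else is in place and the hand is clear. Handing in.

```bash
python3 -c "
from rig import manip
print(manip.job_done())"
```

```text
the job is handed in; nothing more can be done
None
```

The larger red tin is in the caddy's well, lying on its side; one finger held the flap open while the other slid the tin in, the flap has swung shut, nothing else on the counter looks moved, and I handed the job in at about 9.3 s.

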